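Find the hidden release notch of the stone case

TASK

The stone case is latched, and its release key lies in a notch hidden somewhere along its front edge. First touch a fingertip down on top of the brass cap at either end of that edge, feel your way along the edge from there to the notch, and press the key down inside it so that the cover springs open. Then take the hand away; pick nothing up and leave the other things on the bench where they are.

Things in the scene. Friction and masses are not known exactly. Their poses are not given: they have to be found in the camera images.
- case: Low dark-wood stone case fixed to the bench, 150 (x) x 260 (y) x 57 mm, turned by up to 0.25 rad. Origin: centre of its underside; x points to its back, y along its front edge to the left, z up. The front edge is a flat ledge at case x -75 to -37 mm. Behind it, from x -35 mm, lies the cover, top 54 mm above the bench, with four small brass lips up to 57 mm over its side edges.
- edge_mid (a point): Middle of the front edge, at its top face, case (-56, 0, 50) mm. Between the 30 mm brass end caps lie five places of 40 mm, centred at case y -80, -40, 0, 40, 80 mm: four solid lighter wooden blocks flush with the caps and, in an unknown place, the notch: same wood, 40 mm long, open to the front, its floor (the release key) 10 mm below the edge top.
- edge_right (a point): Centre of the top face of the right-hand (-y) brass end cap, at case (-56, -115, 50) mm. The cap is 38 (x) x 30 (y) mm.
- edge_left (a point): Centre of the top face of the left-hand (+y) brass end cap, at case (-56, +115, 50) mm. The cap is 38 (x) x 30 (y) mm.
- key (a joint): Release key, the whole 36 x 38 mm floor of the notch: how far it is pressed down, m, 0 (up) to 0.007 (fully down). Sprung: about 2 N starts it, about 6 N holds it fully down; it lets the cover go at about 4 mm and rises again when left.
- cover (a joint): Flat wooden sliding cover of the case, 110 x 234 x 4 mm: how far it has slid back (case +x), m, 0 (shut) to 0.05 (open). A spring pulls it open with 3 to 5 N as soon as the key lets it go; until then it is locked.
- silver_cuff: Bystander: open silver bangle lying flat, 54 x 59 x 22 mm; origin at the centre of its underside. Not to be moved.
- agate_lump: Bystander: small tan abrasive lump, 23 x 27 x 17 mm; origin at the centre of its underside. Not to be moved.
- pumice_block: Bystander: small grey abrasive block, 25 x 35 x 16 mm; origin at the centre of its underside. Not to be moved.
- loupe_glass: Bystander: black hand magnifier lying flat, 42 x 87 x 9 mm; origin at the centre of its underside. Not to be moved.
- scriber: Bystander: thin steel scriber lying flat, 133 mm long; origin at the centre of its underside. Not to be moved.

How it is judged:
On the way, in this order (a step that is already met when the one before it is completed fails the run):
1. a fingertip touches a brass end cap of the front edge while the key is up and the cover shut (contact force between the fingers and case above 0.5 N and (y of the grasp point in the frame of case above 0.085 m or y of the grasp point in the frame of case below -0.085 m) and x of the grasp point in the frame of case between -0.115 and -0.015 m and value of joint key below 0.001 m and value of joint cover below 0.004 m), for 0.1 s.
2. the hand, now over the edge between the caps, presses the key in the notch down by more than 3.5 mm (value of joint key above 0.0035 m and y of the grasp point in the frame of case between -0.125 and 0.125 m and x of the grasp point in the frame of case between -0.115 and -0.015 m), for 0.02 s.
At the end, for the whole second after the job is handed in: The cover has sprung back by more than 44 mm of its 50 mm and is at rest, and the key has risen again (less than 2 mm down) (value of joint cover above 0.044 m and velocity of joint cover below 0.01 m/s and value of joint key below 0.002 m); the robot touches nothing.
It fails at once if one of the loose bystanders (cuff, lump, block, magnifier, scriber) is moved or lifted by more than 15 mm (distance of any of silver_cuff, agate_lump, pumice_block, loupe_glass, scriber from where it was at the start of the episode above 0.015 m).
It also fails if it takes over 64 s, if anything falls off the work surface, if the arm or the gripper's body presses on something with over 40 N, if the wrist force passes 120 N, or if a joint passes its speed limit or range.

ROBOT

A 7-joint arm with a two-finger parallel gripper is mounted at the origin on a cart in front of the work surface, level with it; the furniture and walls round the work are solid. World frame = base frame: x ahead of the robot, y to its left, z up, the work surface at z = 0. Lengths are in m, angles in rad, forces in N, time in s.
With the tool pointing down it reaches from about 0.4 to 0.85 m from the base axis. Payload 10.4 kg.
Tool frame: the origin (TCP) lies at the very end of the fingers, on their centre line; the grasp point (between the pads) lies 19 mm behind it; z points along the fingers, y is the direction in which the jaws open and shut (so a half turn about z gives the same grasp; the last joint's range is limited). The gripper opens to 87 mm and grips with 3 to 60 N. Pads are 19 mm wide; open, the fingers measure 117 mm over their backs; the gripper's body (75 mm by 190 mm) begins 51 mm behind the grasp point.
Start: joints at [1.13, 0.332, -0.065, 1.46, 0.022, 1.35, -0.088], TCP at [0.254, -0.571, 0.223] pointing down, gripper open.
Joint ranges: [-2.6, 2.6], [-0.5, 2.12], [-1.47, 1.34], [0.16, 2.42], [-1.27, 4.41], [0.06, 2.06], [-2.6, 2.6]. Speed limits (rad/s): [2.22, 2.22, 2.79, 2.79, 3.14, 3.14, 3.14].

INTERFACE

Orientations are given as a unit quaternion [x, y, z, w].
In Python, from bench import read_state, camera, close_job gives the robot as it stands.
- The arm moves only by the shell command python3 -m inch 'ROWS' [OPENING] [FORCE]. ROWS is JSON, a list of rows, each a list of 6 numbers: the shift along the tool's x, y, z as a fraction of full scale, then the turn, a rotation vector about the tool's x, y, z as a fraction of full scale. In form: [[tx, ty, tz, ax, ay, az], ...]. A call has 1 to 5 rows; each row shifts and turns the commanded pose from where the row before left it, along the tool's axes as they then stand; what a row does not reach is not made up. Full scale, the value 1, is 0.04 m for a shift and 120 degrees for a turn. A row lasts 1/8 s, in which the tool goes at most 62.5 mm and 10.7 degrees, less where a joint would pass 70% of its speed; a pose out of reach is approached as far as the arm can. A call with a number of a shift or a turn outside -1 to 1 is refused whole. A call with a gripper value outside its range is refused whole. OPENING is the opening, from -1 (shut) to 1 (fully open), so that 0 is half open, set as the call begins (- or left out, the last holds). The fingers move at their own pace and stop on an object; FORCE is the grip in N (left out, the last holds). Time passes only in rows, so rows that do not move let the fingers close. It gives the time, the measured TCP pose, the force and the opening at its end, in the units of the state.
- read_state(): the state, without advancing time (a new reading comes with each control period).
- camera(name): name is "side" or "top"; returns a dict with "img" (480x640x3 uint8, red, green, blue), "depth" (480x640 float32, m along the optical axis (not along the pixel's ray), 0 where there is no reading), "fx", "fy", "cx", "cy" (pixels), "position" and "orientation" of the camera in the world. Camera axes: x right, y down, z forward; pixel columns grow to the right and rows downward; lengths in m; the calibration is good to about 2 mm. A picture is of the moment at which its call begins.
- close_job(): hands the job in, once; it reports no verdict.
The state is a dict: "time": time; "joint_positions": joint angles; "joint_vel": joint speeds; "joint_torque": joint torques, N m; "ee_pos": TCP position; "eef_rot": TCP orientation; "ft_force": force on the tool from outside, world axes, zero at the start; "torque": the same for the moment, N m; "width": finger opening in m.
Only numpy, scipy, OpenCV 4.12 (cv2) and the standard library are available. Lean on these libraries where they do the work, as an engineer would, in place of code of your own. Each camera call takes 0.05 s, during which the arm holds its last target.

## Working session

There is one attempt and no reset: what is moved stays moved. The work goes in short steps, Python scripts to look and compute and a shell command to move; the robot and the scene stay as the last step left them, time stands still between calls to the robot, and variables do not carry over. Pictures are saved under pics/ and viewed, and the job is handed in when it is done.

```bash
mkdir -p pics; python3 - <<'E'
from bench import *
import cv2,numpy as np
s=read_state(); print(s)
for n in("top","side"):
    c=camera(n); cv2.imwrite(f"pics/{n}0.png",c["img"][:,:,::-1]); np.savez(f"{n}0.npz",**c)
    print(n,c["fx"],c["cx"],c["cy"],c["position"],c["orientation"])
E
```

```text
{'time': 0.0, 'joint_positions': array([ 1.13039962,  0.33286638, -0.06467497,  1.46096385,  0.02159984,
        1.3498961 , -0.08847275]), 'joint_vel': array([ 1.26956363e-03,  4.30871031e-04,  1.30058653e-03, -7.58566913e-04,
        1.95860666e-03,  1.97411900e-03,  5.36271366e-05]), 'joint_torque': array([-8.23718383e-04, -6.23246813e+01,  2.42631300e-02, -3.89891696e+01,
       -6.13912032e-02,  3.95258074e-02,  1.35233317e-04]), 'ee_pos': array([ 0.25341158, -0.57088688,  0.22174655]), 'eef_rot': array([ 9.78257123e-01,  2.07394511e-01, -1.85965851e-04, -6.94736483e-04]), 'ft_force': array([-0.28805259, -0.13327499,  0.58380577]), 'torque': array([-0.04664928,  0.01106746, -0.03611074]), 'width': 0.08696832894555398}
top 521.2838383898719 321.0886464180396 237.99242228938704 [ 0.33991846 -0.02738182  1.11985066] [-0.6978865   0.71185358 -0.05868889  0.05267377]
side 539.7040756335542 303.72528402191057 250.16905739311866 [ 0.52781062 -0.87075313  0.62858524] [ 0.88606202  0.01648932  0.00401559 -0.46325595]
```

View pics/top0.png

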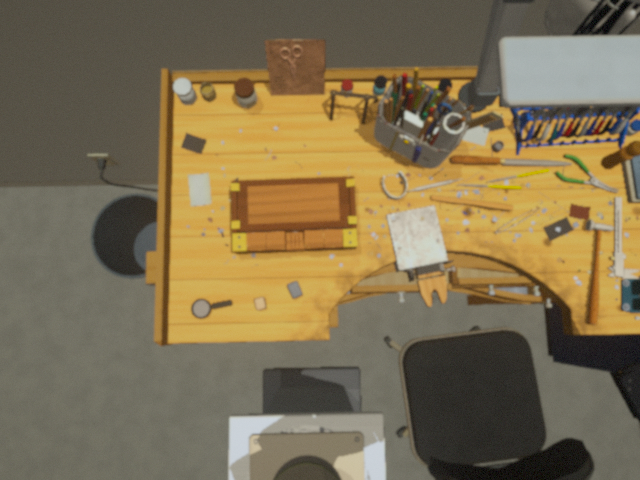

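View pics/side0.png

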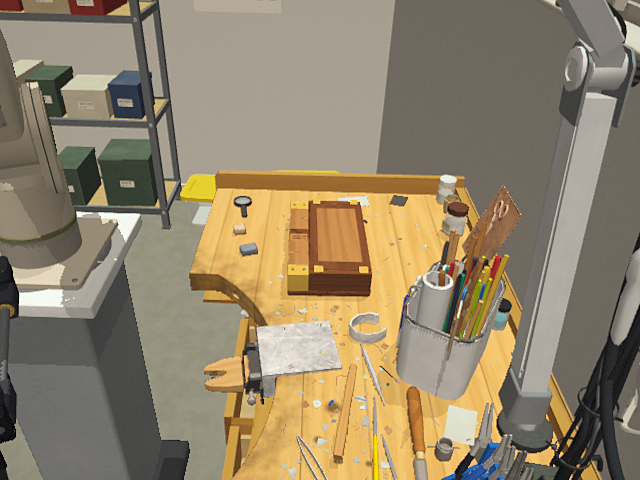

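The top view shows the case with its front edge at about rows 230-250, columns 233-357, brass caps at both ends and a coarser-looking segment near (294,240). The side view shows the near (right) cap at about (298,277). Now I'll measure them.

```bash
cat > h.py <<'E'
import numpy as np,cv2
from scipy.spatial.transform import Rotation as R
def cloud(c):
    v,u=np.mgrid[:480,:640]; d=c["depth"]
    P=np.stack([(u-c["cx"])/c["fx"]*d,(v-c["cy"])/c["fy"]*d,d],-1)
    return P@R.from_quat(c["orientation"]).as_matrix().T+c["position"]
def proj(c,p):
    q=(np.asarray(p)-c["position"])@R.from_quat(c["orientation"]).as_matrix()
    return q[...,0]/q[...,2]*c["fx"]+c["cx"],q[...,1]/q[...,2]*c["fy"]+c["cy"]
E
python3 - <<'E'
from h import *
c=dict(np.load("top0.npz")); W=cloud(c)
for u,v in [(239,243),(350,238),(294,240),(294,205),(201,308),(261,303),(294,290),(395,184),(200,250),(263,240),(278,240),(310,240),(330,240)]:
    print(u,v,W[v,u].round(4))
print(proj(c,[0.254,-0.571,0.22]))
s=dict(np.load("side0.npz")); S=cloud(s)
for name,c,Q in(("top",c,W),("side",s,S)):
    m=(Q[...,2]>.047)&(Q[...,2]<.066)&(c["depth"]>0)&(Q[...,0]>.25)&(Q[...,0]<.55)&(abs(Q[...,1]-.03)<.22)
    n,l,st,ce=cv2.connectedComponentsWithStats(m.astype(np.uint8)); k=1+np.argmax(st[1:,4])
    P=Q[l==k]; r=cv2.minAreaRect((P[:,:2]*1000).astype(np.float32)); print(name,len(P),r,np.median(P[:,2]))
c0=dict(np.load("top0.npz"))
im=cv2.resize(c0["img"][160:320,180:380,::-1],None,fx=4,fy=4,interpolation=2);cv2.imwrite("pics/topz.png",im[:600])
im=cv2.resize(s["img"][180:310,220:400,::-1],None,fx=4,fy=4,interpolation=2);cv2.imwrite("pics/sidez.png",im)
E
```

```text
239 243 [0.5023 0.1317 0.0523]
350 238 [ 0.5089 -0.0984  0.049 ]
294 240 [0.5078 0.0184 0.0431]
294 205 [0.5797 0.0169 0.0562]
201 308 [0.3718 0.2178 0.0083]
261 303 [0.3793 0.0898 0.0219]
294 290 [0.4054 0.0209 0.015 ]
395 184 [ 6.358e-01 -2.049e-01 -4.000e-04]
200 250 [0.4961 0.2229 0.0037]
263 240 [0.5074 0.082  0.0537]
278 240 [0.5066 0.0509 0.0553]
310 240 [ 0.5064 -0.0151  0.0484]
330 240 [ 0.5054 -0.0567  0.0494]
(np.float64(640.1521346295738), np.float64(365.7583846224088))
top 3147 ((518.525634765625, 16.539894104003906), (259.9952087402344, 62.84706497192383), 89.98175048828125) 0.0528274137588125
side 2110 ((520.1201782226562, 15.862899780273438), (64.07347106933594, 263.6656494140625), 1.0543347597122192) 0.050505472493767356
```

View pics/topz.png

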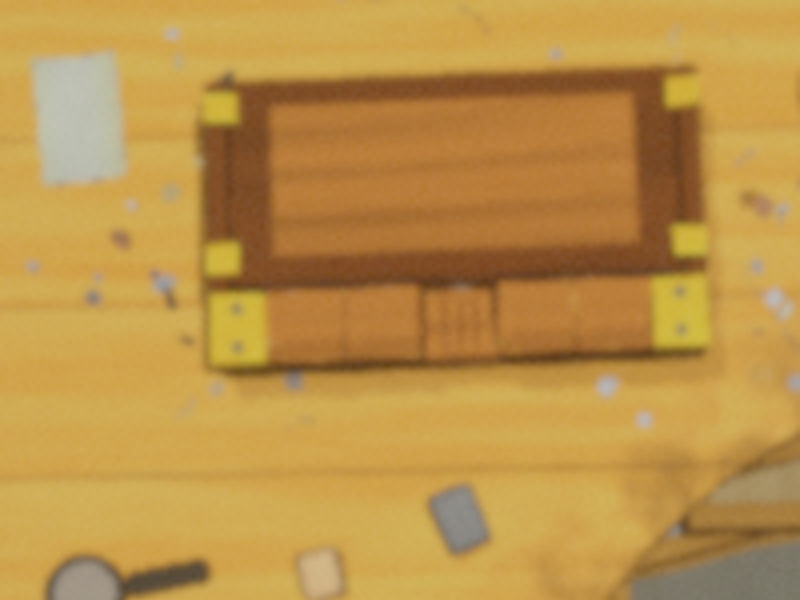

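```bash
python3 - <<'E'
from h import *
for n in("top","side"):
    c=dict(np.load(n+"0.npz")); W=cloud(c)
    m=(W[...,2]>.03)&(W[...,2]<.066)&(c["depth"]>0)&(W[...,0]>.25)&(W[...,0]<.7)&(abs(W[...,1]-.03)<.2)
    k,l,st,ce=cv2.connectedComponentsWithStats(m.astype(np.uint8)); 
    P=W[l==1+np.argmax(st[1:,4])]; print(n,len(P),cv2.minAreaRect((P[:,:2]*1000).astype(np.float32)))
    # profile along y on ledge strip
    print("zprof",[(y,round(float(np.median(P[(abs(P[:,1]-y/1000)<5e-3)&(abs(P[:,0]-.508)<.008),2]))*1000,1),int(((abs(P[:,1]-y/1000)<5e-3)&(abs(P[:,0]-.508)<.008)).sum())) for y in range(-110,146,10)])
    hsv=cv2.cvtColor(c["img"],cv2.COLOR_RGB2HSV)
    b=((hsv[...,0]>23)&(hsv[...,0]<34)&(hsv[...,1]>130)&(hsv[...,2]>100)&m).astype(np.uint8)
    k,l,st,ce=cv2.connectedComponentsWithStats(b)
    for i in range(1,k):
        if st[i,4]>25: print(st[i],W[l==i].mean(0).round(4),np.median(W[l==i],0).round(4))
E
```

```text
top 8853 ((564.822021484375, 17.489456176757812), (151.94175720214844, 259.8118896484375), 1.2744237184524536)
zprof [(-110, 52.3, 27), (-100, 51.5, 38), (-90, 51.5, 39), (-80, 51.7, 40), (-70, 51.6, 37), (-60, 51.4, 34), (-50, 51.5, 40), (-40, 52.0, 40), (-30, 51.5, 36), (-20, 51.2, 35), (-10, 51.3, 30), (0, 42.1, 35), (10, 41.8, 36), (20, 41.6, 35), (30, 41.8, 31), (40, 51.1, 42), (50, 51.9, 35), (60, 51.1, 38), (70, 51.0, 38), (80, 50.5, 35), (90, 51.3, 36), (100, 52.5, 31), (110, 50.9, 34), (120, 51.1, 40), (130, 51.0, 39), (140, 50.8, 40)]
[231 183   8   8  41] [0.6203 0.1405 0.0579] [0.6201 0.1399 0.0578]
[349 216   8   8  47] [ 0.545  -0.103   0.0578] [ 0.5448 -0.1031  0.0578]
[232 221   8   8  41] [0.5405 0.1393 0.0587] [0.5407 0.1391 0.059 ]
[344 229  13  18 194] [ 0.5088 -0.0975  0.0514] [ 0.5083 -0.098   0.0516]
[233 233  13  18 188] [0.5053 0.1324 0.0511] [0.505  0.1319 0.0513]
side 6442 ((563.6118774414062, 17.629432678222656), (150.1691131591797, 266.6801452636719), 1.2978678941726685)
zprof [(-110, 43.0, 98), (-100, 49.7, 31), (-90, 49.5, 28), (-80, 49.1, 30), (-70, 50.0, 31), (-60, 49.9, 26), (-50, 50.1, 28), (-40, 49.7, 22), (-30, 49.3, 26), (-20, 49.5, 28), (-10, 49.1, 22), (0, 48.7, 7), (10, 39.8, 7), (20, 39.9, 25), (30, 39.9, 21), (40, 47.4, 53), (50, 49.3, 19), (60, 49.8, 19), (70, 48.9, 19), (80, 48.9, 20), (90, 49.2, 21), (100, 49.1, 18), (110, 49.5, 17), (120, 48.6, 15), (130, 49.5, 22), (140, 49.2, 15)]
```

View pics/sidez.png

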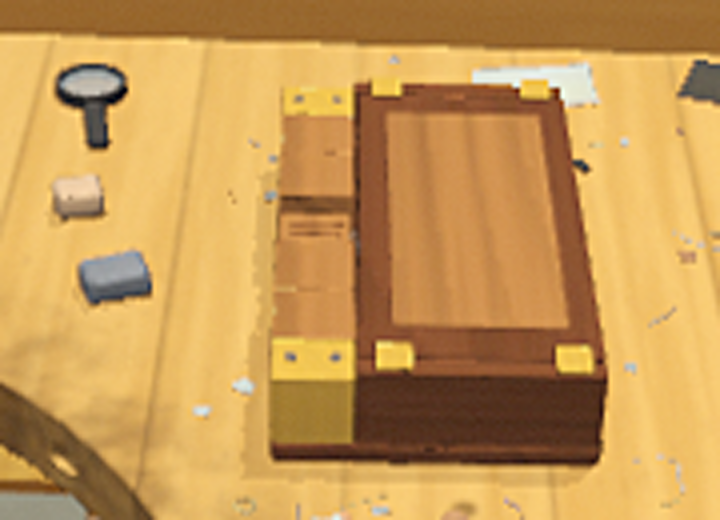

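Both depth profiles show the floor of the notch at z≈40-42 mm between y≈-3 and 37 mm. That's the middle place, case y=0. Caps are at world (0.508,-0.098) and (0.505,0.132), so case yaw is about 0.016 rad. Next I'll check the clearance along the path.

```bash
python3 - <<'E'
from h import *
for n in("top","side"):
    c=dict(np.load(n+"0.npz")); W=cloud(c); ok=c["depth"]>0
    for y in np.arange(-.6,.15,.1):
        r=[]
        for x in np.arange(.15,.7,.1):
            m=ok&(abs(W[...,0]-x)<.05)&(abs(W[...,1]-y)<.05); r.append(round(float(W[m,2].max()),2) if m.any() else None)
        print(n,round(y,2),r)
E
python3 -m inch '[[0.3,-0.25,0,0,0,-0.085],[0.71,-0.37,0,0,0,-0.085],[0.76,-0.24,0,0,0,-0.085]]' -1 20
```

```text
top -0.6 [-0.44, -0.44, 0.03, 0.02, 0.03, 0.02]
top -0.5 [0.34, 0.34, 0.01, 0.01, 0.03, 0.02]
top -0.4 [-0.44, -0.44, -0.1, 0.01, 0.03, 0.64]
top -0.3 [-0.44, -0.44, -0.01, 0.01, 0.73, 0.21]
top -0.2 [0.01, -0.92, -0.1, 0.01, 0.73, 0.14]
top -0.1 [0.02, -0.92, 0.01, 0.06, 0.06, 0.06]
top -0.0 [0.02, -0.92, 0.02, 0.06, 0.06, 0.06]
top 0.1 [0.02, -0.92, 0.02, 0.06, 0.06, 0.06]
side -0.6 [None, 0.31, 0.33, None, None, None]
side -0.5 [None, 0.34, None, 0.0, 0.02, 0.01]
side -0.4 [None, None, None, 0.0, 0.02, 0.02]
side -0.3 [None, None, -0.02, 0.01, 0.02, 0.21]
side -0.2 [0.0, None, None, 0.01, 0.02, 0.13]
side -0.1 [0.01, -0.01, 0.0, 0.05, 0.06, 0.06]
side -0.0 [0.01, None, 0.02, 0.05, 0.06, 0.06]
side 0.1 [0.01, -0.93, 0.02, 0.05, 0.06, 0.06]
time: 0.48
ee_pos: [0.2909, -0.5, 0.222]
eef_rot: [0.888, 0.461, -0.0, -0.0]
ft_force: [0.3, -0.6, 0.4]
width: 0.0645
```

```bash
python3 -m inch '[[0.8,-0.1,0,0,0,-0.085],[0.9,0.05,0,0,0,-0.085],[0.9,0.22,0,0,0,-0.085],[0.84,0.34,0,0,0,-0.045],[0.8,0.43,0,0,0,0]]' -1 20
```

```text
time: 1.1
ee_pos: [0.3749, -0.3423, 0.2224]
eef_rot: [0.704, 0.711, -0.0, -0.0]
ft_force: [1.5, 0.2, 0.3]
width: 0.015
```

```bash
python3 -m inch '[[0.8,0.43,0,0,0,0],[0.8,0.43,0,0,0,0],[0.8,0.43,0,0,0,0],[0,0,0,0,0,0]]'; python3 -c "
from bench import *
s=read_state();print(s['joint_positions'],s['ee_pos'],s['eef_rot'])"
```

```text
time: 1.6
ee_pos: [0.4265, -0.2442, 0.2226]
eef_rot: [0.702, 0.712, 0.0, 0.0]
ft_force: [0.6, -0.5, -1.0]
width: 0.0003
[ 0.87276518  0.06470409 -0.4602252   1.78286764  0.02928106  1.30057546
  0.41904382] [ 0.42651276 -0.24420891  0.22262791] [7.02324288e-01 7.11857087e-01 2.83955181e-04 3.70180104e-05]
```

```bash
python3 -m inch '[[0.8,0.42,0.3,0,0,0],[0.8,0.42,0.6,0,0,0],[0.8,0.42,0.7,0,0,0],[0.8,0.42,0.7,0,0,0],[0.4,0.24,0.4,0,0,0]]'; python3 -m inch '[[0,0,0,0,0,0],[0,0,0,0,0,0]]'; python3 - <<'E'
from bench import *
import cv2
c=camera("side");cv2.imwrite("pics/s1.png",cv2.resize(c["img"][130:350,180:450,::-1],None,fx=2.7,fy=2.7))
E
```

```text
time: 2.22
ee_pos: [0.5003, -0.1012, 0.1131]
eef_rot: [0.704, 0.711, -0.0, -0.001]
ft_force: [0.3, 0.1, 0.3]
width: 0.0003
time: 2.48
ee_pos: [0.5004, -0.104, 0.115]
eef_rot: [0.704, 0.71, -0.0, 0.0]
ft_force: [-0.8, -0.1, -0.1]
width: 0.0003
```

View pics/s1.png

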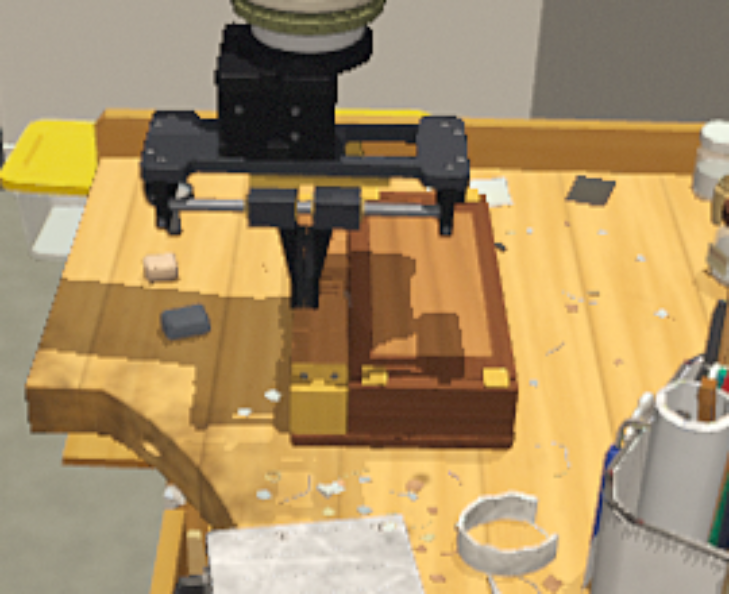

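The closed fingertips are above the right-hand end of the edge, pointing down, with room to descend onto the cap.

```bash
python3 -m inch '[[0.1,0.08,0.4,0,0,0],[0,0,0.5,0,0,0],[0,0,0.35,0,0,0],[0,0,0.1,0,0,0],[0,0,0,0,0,0]]'; python3 -m inch '[[0,0,0.05,0,0,0],[0,0,0.05,0,0,0]]'
```

```text
time: 3.15
ee_pos: [0.5038, -0.0987, 0.0606]
eef_rot: [0.704, 0.71, 0.0, -0.0]
ft_force: [0.4, -0.6, 1.2]
width: 0.0009
time: 3.4
ee_pos: [0.504, -0.0988, 0.0569]
eef_rot: [0.704, 0.71, 0.0, 0.0]
ft_force: [-0.1, 0.4, -0.3]
width: 0.0005
```

```bash
python3 -m inch '[[0,0,0.05,0,0,0],[0,0,0.05,0,0,0]]'; python3 -m inch '[[0,0,0.04,0,0,0],[0,0,0,0,0,0]]';python3 -m inch '[[0,0,0.04,0,0,0],[0,0,0,0,0,0]]'
```

```text
time: 3.65
ee_pos: [0.5037, -0.0987, 0.0525]
eef_rot: [0.704, 0.71, 0.0, 0.0]
ft_force: [0.3, 0.1, 0.2]
width: 0.0006
time: 3.9
ee_pos: [0.5036, -0.0986, 0.0508]
eef_rot: [0.704, 0.71, -0.0, -0.0]
ft_force: [-0.7, 0.6, -0.3]
width: 0.0007
time: 4.15
ee_pos: [0.5038, -0.0987, 0.0504]
eef_rot: [0.704, 0.71, -0.0, 0.0]
ft_force: [-6.4, 1.3, 14.7]
width: 0.0007
```

Firm contact on the brass cap (14.7 N at z=0.0504). I'll hold briefly, ease off, then feel along the edge lightly.

```bash
python3 -m inch '[[0,0,0,0,0,0],[0,0,-0.015,0,0,0],[0,0,0,0,0,0]]'; python3 -m inch '[[0.25,0,0,0,0,0],[0.25,0,0,0,0,0],[0,0,0,0,0,0]]'; python3 -m inch '[[0.25,0,0,0,0,0],[0.25,0,0,0,0,0],[0,0,0,0,0,0]]'
```

```text
time: 4.53
ee_pos: [0.5038, -0.0987, 0.0505]
eef_rot: [0.704, 0.71, -0.0, 0.0]
ft_force: [-2.8, 0.3, 7.8]
width: 0.0003
time: 4.9
ee_pos: [0.5042, -0.0774, 0.0505]
eef_rot: [0.703, 0.711, 0.001, 0.0]
ft_force: [-0.8, 1.4, 6.6]
width: 0.0007
time: 5.28
ee_pos: [0.5039, -0.0576, 0.0505]
eef_rot: [0.703, 0.711, 0.001, 0.0]
ft_force: [-0.0, 1.3, 5.7]
width: 0.0006
```

```bash
python3 -m inch '[[0.25,0,0,0,0,0],[0.25,0,0,0,0,0],[0.2,0,0,0,0,0],[0,0,0,0,0,0]]'; python3 -m inch '[[0.25,0,0,0,0,0],[0.25,0,0,0,0,0],[0,0,0,0,0,0]]';  python3 -m inch '[[0.25,0,0,0,0,0],[0.15,0,0,0,0,0],[0,0,0,0,0,0]]'; python3 -m inch '[[0.15,0,0,0,0,0],[0,0,0,0,0,0]]'
```

```text
time: 5.78
ee_pos: [0.5036, -0.0298, 0.0505]
eef_rot: [0.703, 0.711, 0.0, 0.0]
ft_force: [0.9, 0.1, 5.5]
width: 0.0004
time: 6.15
ee_pos: [0.5034, -0.0096, 0.0505]
eef_rot: [0.703, 0.711, 0.001, 0.0]
ft_force: [0.6, 0.8, 7.1]
width: 0.0004
time: 6.52
ee_pos: [0.5031, 0.0061, 0.0501]
eef_rot: [0.703, 0.711, 0.0, 0.0]
ft_force: [0.7, 1.2, 4.8]
width: 0.0004
time: 6.78
ee_pos: [0.5021, 0.0121, 0.0496]
eef_rot: [0.703, 0.711, -0.0, -0.0]
ft_force: [-0.4, 0.4, -0.7]
width: 0.0005
```

Contact force vanished at y≈0.012, where the camera had put the notch. I'll centre on it and press down in stages.

```bash
python3 -m inch '[[0.125,0,0,0,0,0],[0,0,0.1,0,0,0],[0,0,0.08,0,0,0],[0,0,0,0,0,0]]'; python3 -m inch '[[0,0,0.05,0,0,0],[0,0,0.05,0,0,0],[0,0,0,0,0,0]]'; python3 -m inch '[[0,0,0.05,0,0,0],[0,0,0,0,0,0]]'
```

```text
time: 7.28
ee_pos: [0.5023, 0.0162, 0.0423]
eef_rot: [0.704, 0.71, -0.0, -0.0]
ft_force: [0.5, -0.3, -0.4]
width: 0.0002
time: 7.65
ee_pos: [0.5027, 0.0163, 0.0388]
eef_rot: [0.704, 0.71, 0.0, 0.0]
ft_force: [-0.1, -0.3, 1.6]
width: 0.0004
time: 7.9
ee_pos: [0.5028, 0.0163, 0.0368]
eef_rot: [0.704, 0.71, 0.0, 0.0]
ft_force: [-0.2, -0.2, 3.9]
width: 0.0007
```

```bash
python3 -m inch '[[0,0,0.05,0,0,0],[0,0,0.02,0,0,0],[0,0,0,0,0,0]]'; python3 - <<'E'
from bench import *
import cv2
c=camera("side");cv2.imwrite("pics/s2.png",cv2.resize(c["img"][130:350,180:450,::-1],None,fx=2.7,fy=2.7))
E
```

```text
time: 8.28
ee_pos: [0.5027, 0.0162, 0.034]
eef_rot: [0.704, 0.71, 0.0, 0.0]
ft_force: [-0.1, -1.7, 4.1]
width: 0.0004
```

View pics/s2.png

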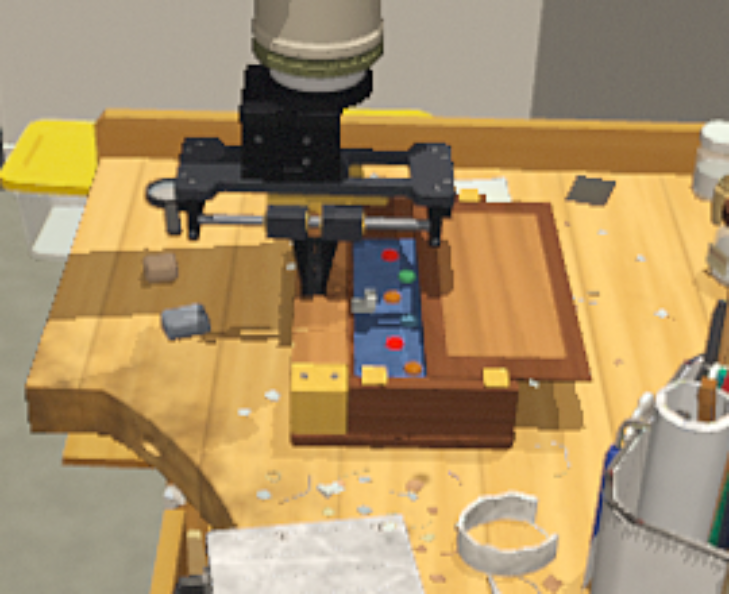

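The cover has sprung back: the stones show at about (390,310) in the crop and the cover overhangs the rear. Now I'll withdraw straight up.

```bash
python3 -m inch '[[0,0,-0.2,0,0,0],[0,0,-0.5,0,0,0],[0,0,-0.8,0,0,0],[0,0,-0.8,0,0,0],[0,0,-0.8,0,0,0]]'; python3 -m inch '[[-0.8,-0.4,-0.3,0,0,0],[-0.8,-0.4,0,0,0,0],[-0.8,-0.4,0,0,0,0],[-0.8,-0.4,0,0,0,0],[-0.8,-0.4,0,0,0,0]]'; python3 -m inch '[[-0.6,-0.3,0,0,0,0],[0,0,0,0,0,0],[0,0,0,0,0,0],[0,0,0,0,0,0]]'; python3 - <<'E'
from h import *
from bench import *
for n in("top","side"):
    c=camera(n);cv2.imwrite(f"pics/{n}3.png",c["img"][:,:,::-1]); W=cloud(c)
    if n=="top":
        print("case-back", cv2.minAreaRect((W[(W[...,2]>.045)&(W[...,2]<.066)&(W[...,0]>.45)&(W[...,0]<.72)&(abs(W[...,1]-.017)<.1)][:,:2]*1000).astype(np.float32)))
        m=(abs(W[...,0]-.507)<.01)&(abs(W[...,1]-.017)<.01); print("key z",np.median(W[m,2]))
print(read_state()["ft_force"])
E
```

```text
time: 8.95
ee_pos: [0.5021, 0.0166, 0.1591]
eef_rot: [0.704, 0.711, -0.0, -0.0]
ft_force: [-0.1, -0.6, 0.1]
width: 0.0004
time: 9.57
ee_pos: [0.4233, -0.1451, 0.1701]
eef_rot: [0.704, 0.711, 0.0, -0.0]
ft_force: [0.8, -0.1, 0.5]
width: 0.0003
time: 10.07
ee_pos: [0.4127, -0.1675, 0.17]
eef_rot: [0.703, 0.711, 0.0, -0.0]
ft_force: [-0.4, -0.1, 0.8]
width: 0.0005
case-back ((590.001708984375, 17.307540893554688), (202.52383422851562, 202.09661865234375), 0.8386860489845276)
key z 0.041650492951645246
[-0.37626733  0.16588224 -0.47601681]
```

View pics/top3.png

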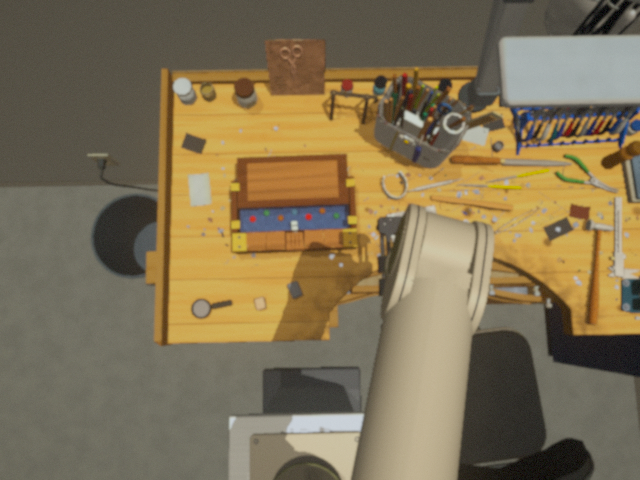

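View pics/side3.png

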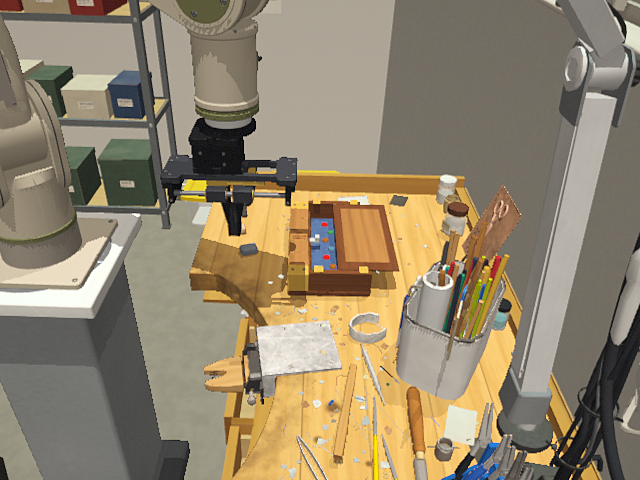

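Top view: the cover is slid back, with the stones visible at rows 208-230. The cuff at (395,184), loupe at (201,308), lump at (261,303) and block at (294,290) have not moved. The case now measures 202 mm front to back instead of 152 mm, so the cover has travelled about 50 mm. The key is back up at z≈41.7 mm.

```bash
python3 -c "
from bench import *
print(close_job())"
```

```text
the job is handed in; nothing more can be done
None
```

The case is open and the job is handed in at about 10 s of the 64 s allowed; the hand-in reports no verdict. I touched the shut fingertips down on the right-hand brass cap (contact peaked at about 15 N). I then slid them lightly along the edge at 5–8 N. The contact vanished at the middle place, and there I pressed the key down about 6–7 mm, to roughly 4 N.

**Last checks:**
- **Cover:** it slid back about 50 mm; front to back, the case now measures 202 mm against 152 mm before.
- **Key:** its surface is at 41.7 mm, the same as before pressing (top camera), so it has risen again.
- **Hand:** it is clear of the case, with the force reading down to noise (under 1 N).
- **Bystanders:** the cuff, lump, block and magnifier show no shift in the final pictures. I didn't measure the scriber separately, but the arm never came down near the loose things.

No check failed. The two cameras put the edge top about 2 mm apart (51.5 and 49.5 mm), within their calibration, and the touch itself put it at 50.5 mm.

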